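Put the bench's red hand tools back into the tool-chest tray

ROBOT

A 6-joint arm with a two-finger parallel gripper is mounted at the origin on the work surface. World frame = base frame: x ahead of the robot, y to its left, z up, the work surface at z = 0. Lengths are in m, angles in rad, forces in N, time in s.
With the tool pointing down it reaches from about 0.35 to 0.975 m from the base axis. Payload 4.9 kg.
Tool frame: the origin (TCP) lies at the very end of the fingers, on their centre line; the grasp point (between the pads) lies 19 mm behind it (ctrl.grasp_offset is the distance from the TCP to the grasp point, in m); z points along the fingers, y is the line along which they close (so a half turn about z gives the same grasp; the last joint's range is limited). The gripper opens to 85 mm and grips with 20 to 120 N. Pads are 22 mm wide; open, the fingers measure 114 mm over their backs; the gripper's body (76 mm by 85 mm) begins 54 mm behind the grasp point. The pads swing forward as they close: fully open they stand 13 mm farther back than shut.
Start: joints at [-1.27, 0.053, 1.613, -0, 1.476, -0.119], TCP at [0.255, -0.571, 0.231] pointing down, gripper open.
Joint ranges: [-3.01, 3.01], [-1.01, 2.22], [0.06, 2.58], [-1.02, 4.17], [0.09, 2.62], [-3.14, 3.14]. Speed limits (rad/s): [2.57, 2.57, 3.14, 3.14, 3.14, 3.14].

INTERFACE

Orientations are given as a rotation vector (axis times angle).
In Python, from station import ctrl, optics gives the robot as it stands.
- The arm moves only by the shell command python3 -m handwheel 'ROWS' [OPENING] [FORCE]. ROWS is JSON, a list of rows, each an object of numbers: "tx", "ty", "tz": the shift along the tool's x, y, z in mm; "roll": the turn about the tool's z in rad. A call has 1 to 12 rows; each row shifts and turns the commanded pose from where the row before left it, along the tool's axes as they then stand; what a row does not reach is not made up. A row lasts 1/12 s, in which the tool goes at most 41.7 mm and 7.16 degrees, less where a joint would pass 70% of its speed; a pose out of reach is approached as far as the arm can. A call with a gripper value outside its range is refused whole. OPENING is the finger opening in mm, from 0 to 85.4, set as the call begins (- or left out, the last holds). The fingers move at their own pace and stop on an object; FORCE is the grip in N (left out, the last holds). Time passes only in rows, so rows that do not move let the fingers close. It gives the time, the measured TCP pose, the force, the opening and the grip force at its end, in the units of the state.
- ctrl.get_obs(): the state, without advancing time (a new reading comes with each control period).
- optics.get_image(name): name is "scene" or "top" or "wrist"; returns (picture, depth): 384x512x3 uint8, red, green, blue; 384x512 float32, m along the optical axis (not along the pixel's ray), 0 where there is no reading.
- optics.camera_params(name): a dict with "mtx" (3x3 intrinsics, pixels), "extrinsics" (4x4, takes a point from camera to world coordinates); the wrist camera has in their place "tool_from_camera" (4x4, takes a point from camera to tool coordinates, whose origin is the TCP and whose axes are the flange's). Camera axes: x right, y down, z forward; pixel columns grow to the right and rows downward; lengths in m; the calibration is good to about 2 mm. A picture is of the moment at which its call begins: read the wrist's pose just before it. camera_params takes no time and is no camera call.
- ctrl.finish_job(): hands the job in; it is judged then, once.
The state is a dict: "t": time; "q": joint angles; "dq": joint speeds; "effort": joint torques, N m; "tool_pos": TCP position; "tool_rot": TCP orientation; "contact_force": force on the tool from outside, world axes, zero at the start; "wrist_torque": the same for the moment, N m; "opening": finger opening in m; "grip_force": force on a finger pad.
Only numpy, scipy, OpenCV 4.12 (cv2) and the standard library are available. Lean on these libraries where they do the work, as an engineer would, in place of code of your own. Each camera call takes 0.05 s, during which the arm holds its last target. There are 200 camera calls.

TASK

Put this bench's four red tools (screwdriver, pliers, adjustable spanner and tape measure) back into the red tool-chest tray, each lying flat and fully down in the foam cut-out of its own shape. The blue screwdriver and the blue spanner belong to another bench: leave them lying where they are.

Things in the scene. Friction and masses are not known exactly. Their poses are not given: they have to be found in the camera images.
- red_screwdriver: Red screwdriver lying flat, 156 mm long. Origin: underside, mid-length; x towards the blade. Handle red, ribbed, 26 wide and high (feels like a flat-sided block), x = -78 to +2 mm (grip at x = -20); steel shaft 7 thick, its axis 13 mm up, x = +2 to +78. 90 g. Belongs in this tray.
- red_pliers: Red-handled pliers, closed, rigid, lying flat, 155 mm long. Origin: underside, mid-length; x towards the jaws. Steel joint, flat sides, 26 wide, 13 high, x = 0 to +36 mm (grip across it at x = +12); jaws 19 wide, 11 high, to x = +77; two red handles 11 thick, 49 wide overall, back to x = -78. 190 g. Belongs in this tray.
- red_spanner: Red-handled adjustable spanner lying flat, 155 mm long. Origin: underside, mid-length; x towards the jaws. Handle red, 18 wide, 12 high, x = -77 to +23 mm (grip near x = +5); steel head 41 wide, 13 high, x = +29 to +77. 170 g. Belongs in this tray.
- red_tape: Red tape measure on its side, 54 (x) by 60 (y) by 30 mm high, black band, silver disc on top, blade hook on the -y side (to y = -37). Origin: centre of underside. Grip across x (54), fingertips 12 to 18 mm above its underside. 140 g. Belongs in this tray.
- blue_screwdriver: Blue screwdriver lying flat, 156 mm long. Origin: underside, mid-length; x towards the blade. Handle blue, ribbed, 26 wide and high (feels like a flat-sided block), x = -78 to +2 mm (grip at x = -20); steel shaft 7 thick, its axis 13 mm up, x = +2 to +78. 90 g. Another bench's: leave it.
- blue_spanner: Blue-handled adjustable spanner lying flat, 155 mm long. Origin: underside, mid-length; x towards the jaws. Handle blue, 18 wide, 12 high, x = -77 to +23 mm (grip near x = +5); steel head 41 wide, 13 high, x = +29 to +77. 170 g. Another bench's: leave it.
- cutout_screwdriver: Dark foam inlay with yellow screwdriver-shaped cut-out (tool's black outline printed in it, grey finger notches), fixed in the red tray; 184 (x) by 95 mm. Origin: centre of underside. Cut-out floor z = 12, foam top 22, tray rim 28 mm. Handle part 40 wide, x = -85 to +9; shaft groove 22 wide, +9 to +85; finger notch 82 wide, -42 to +2. Home: tool's origin over the inlay's, x along x (handle to -x).
- cutout_pliers: Dark foam inlay with yellow pliers-shaped cut-out (tool's black outline printed in it, grey finger notches), fixed in the red tray; 184 (x) by 95 mm. Origin: centre of underside. Cut-out floor z = 12, foam top 22, tray rim 28 mm. Handle part 62 wide, x = -85 to -10; finger notch 82 wide, -10 to +34; jaw part 38 wide, +34 to +85. Home: tool's origin over the inlay's, x along x (handles to -x).
- cutout_spanner: Dark foam inlay with yellow spanner-shaped cut-out (tool's black outline printed in it, grey finger notches), fixed in the red tray; 184 (x) by 95 mm. Origin: centre of underside. Cut-out floor z = 12, foam top 22, tray rim 28 mm. Handle part 34 wide, x = -85 to -17; finger notch 82 wide, -17 to +27; head part 60 wide, +27 to +85. Home: tool's origin over the inlay's, x along x (handle to -x).
- cutout_tape: Dark foam inlay with yellow tape-shaped cut-out (tool's black outline printed in it, grey finger notches), fixed in the red tray; 184 (x) by 95 mm. Origin: centre of underside. Cut-out floor z = 12, foam top 22, tray rim 28 mm. 68 (x) by 80 (y) in the middle, finger notches 36 wide at both ends to x = -62 and +62. Home: tool's origin over the inlay's, sides parallel; x along x or -x.
Not all that is in view belongs to the job. Leave any green or white look-alike of the red_screwdriver alone.

How it is judged:
At the end, for the whole second after the job is handed in: Each red tool at rest in its own cut-out: origin within 12 mm of the inlay's along its x and y, under 16 mm above its underside (floor at 12), level within 0.06 rad, long tools aligned within 0.2 rad; blue tools within 15 mm of where they started (x of red_screwdriver in the frame of cutout_screwdriver between -0.012 and 0.012 m and y of red_screwdriver in the frame of cutout_screwdriver between -0.012 and 0.012 m and z of red_screwdriver in the frame of cutout_screwdriver below 0.016 m and angle between each of red_screwdriver, red_pliers, red_spanner, red_tape's own z axis and vertical below 0.06 rad and linear speed of each of red_screwdriver, red_pliers, red_spanner, red_tape below 0.02 m/s and angular speed of each of red_screwdriver, red_pliers, red_spanner, red_tape below 0.2 rad/s and angle between the x axis of red_screwdriver and the x axis of cutout_screwdriver, either way round below 0.2 rad and x of red_pliers in the frame of cutout_pliers between -0.012 and 0.012 m and y of red_pliers in the frame of cutout_pliers between -0.012 and 0.012 m and z of red_pliers in the frame of cutout_pliers below 0.016 m and angle between the x axis of red_pliers and the x axis of cutout_pliers, either way round below 0.2 rad and x of red_spanner in the frame of cutout_spanner between -0.012 and 0.012 m and y of red_spanner in the frame of cutout_spanner between -0.012 and 0.012 m and z of red_spanner in the frame of cutout_spanner below 0.016 m and angle between the x axis of red_spanner and the x axis of cutout_spanner, either way round below 0.2 rad and x of red_tape in the frame of cutout_tape between -0.012 and 0.012 m and y of red_tape in the frame of cutout_tape between -0.012 and 0.012 m and z of red_tape in the frame of cutout_tape below 0.016 m and distance of each of blue_screwdriver, blue_spanner from where it was at the start of the episode below 0.015 m); the robot touches nothing.
It fails at once if the blue screwdriver is moved by more than 15 mm (distance of blue_screwdriver from where it was at the start of the episode above 0.015 m).
It fails at once if the blue spanner is moved by more than 15 mm (distance of blue_spanner from where it was at the start of the episode above 0.015 m).
It also fails if it takes over 109 s, if anything falls off the work surface, if the arm or the gripper's body presses on something with over 40 N, if the wrist force passes 120 N, or if a joint passes its speed limit or range.

## Working session

There is one attempt and no reset: what is moved stays moved. The work goes in short steps, Python scripts to look and compute and a shell command to move; the robot and the scene stay as the last step left them, time stands still between calls to the robot, and variables do not carry over. Pictures are saved under pics/ and viewed, at most 14 in all, crops included, and the job is handed in when it is done.

```bash
mkdir -p pics; ls
python3 - <<'E'
from station import ctrl, optics
import cv2,numpy as np
o=ctrl.get_obs();print(o['t'],o['tool_pos'],o['tool_rot'],ctrl.grasp_offset)
for n in ['top','scene']:
    im,d=optics.get_image(n);cv2.imwrite(f'pics/{n}0.png',im[:,:,::-1]);np.savez(f'{n}0.npz',im=im,d=d)
    p=optics.camera_params(n);print(n,p['mtx'].round(1).tolist(),p['extrinsics'].round(3).tolist())
print(optics.camera_params('wrist'))
E
```

```text
pics
0.0 [ 0.25455035 -0.57011994  0.23004312] [-3.07057132e+00 -6.54174480e-01  2.78967661e-04] 0.0187
top [[391.5, 0.0, 244.4], [0.0, 391.5, 191.5], [0.0, 0.0, 1.0]] [[-0.024, -0.988, 0.154, 0.458], [-1.0, 0.024, -0.001, -0.134], [-0.002, -0.154, -0.988, 1.145], [0.0, 0.0, 0.0, 1.0]]
scene [[481.2, 0.0, 253.0], [0.0, 481.2, 190.6], [0.0, 0.0, 1.0]] [[0.37, 0.801, -0.472, 1.268], [0.929, -0.324, 0.178, -0.4], [-0.011, -0.504, -0.864, 1.237], [0.0, 0.0, 0.0, 1.0]]
{'mtx': array([[294.80244801,   0.        , 249.02989819],
       [  0.        , 294.80244801, 189.78726496],
       [  0.        ,   0.        ,   1.        ]]), 'tool_from_camera': array([[ 3.74204170e-04, -9.46187984e-01, -3.23617303e-01,
         8.30918536e-02],
       [ 9.99999596e-01,  6.18703328e-04, -6.52640124e-04,
        -2.49248073e-04],
       [ 8.17743345e-04, -3.23616928e-01,  9.46187833e-01,
        -1.41526501e-01],
       [ 0.00000000e+00,  0.00000000e+00,  0.00000000e+00,
         1.00000000e+00]])}
```

View pics/top0.png

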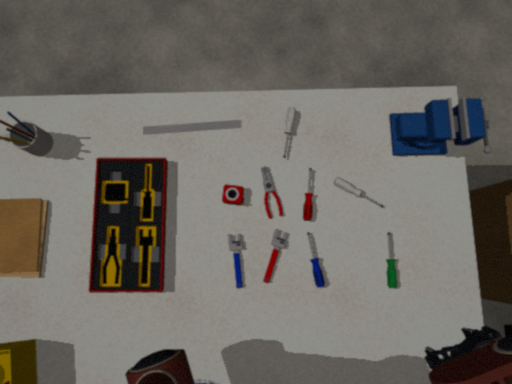

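View pics/scene0.png

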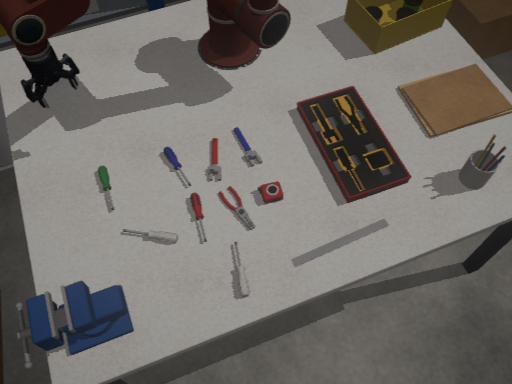

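Top view: red tape (233,194), red pliers (272,193), red screwdriver (309,195) and red spanner (276,255). The look-alikes are the blue spanner (237,260), blue screwdriver (316,260), green screwdriver (391,260), and white screwdrivers (290,132) and (359,191). The cut-outs are tape (115,192), screwdriver (149,192), pliers (112,257) and spanner (146,257). I choose the red-handled ones. Next I'll measure them in both views.

```bash
cat > h.py <<'E'
import numpy as np,cv2
from scipy.spatial.transform import Rotation as R
from station import ctrl,optics
def pose(o):
    T=np.eye(4);T[:3,:3]=R.from_rotvec(o['tool_rot']).as_matrix();T[:3,3]=o['tool_pos'];return T
def cam(n,o=None):
    p=optics.camera_params(n);return p['mtx'],(pose(o)@p['tool_from_camera'] if n=='wrist' else p['extrinsics'])
def rays(px,K,E):
    px=np.atleast_2d(px).astype(float);r=np.c_[(px[:,0]-K[0,2])/K[0,0],(px[:,1]-K[1,2])/K[1,1],np.ones(len(px))]
    return r@E[:3,:3].T
def onz(px,K,E,z):
    r=rays(px,K,E);return E[:3,3]+r*((z-E[2,3])/r[:,2])[:,None]
def dep(px,d,K,E): 
    px=np.atleast_2d(px).astype(int);return E[:3,3]+rays(px,K,E)*d[px[:,1],px[:,0]][:,None]
def tri(pa,ca,pb,cb):
    a=rays(pa,*ca)[0];b=rays(pb,*cb)[0];s=np.linalg.lstsq(np.c_[a,-b],cb[1][:3,3]-ca[1][:3,3],rcond=None)[0]
    P=ca[1][:3,3]+s[0]*a;Q=cb[1][:3,3]+s[1]*b;return (P+Q)/2,np.linalg.norm(P-Q)
def blobs(im,col,amin=20):
    h=cv2.cvtColor(im,cv2.COLOR_RGB2HSV).astype(int);H,S,V=h[...,0],h[...,1],h[...,2]
    m={'red':((H<8)|(H>172))&(S>140)&(V>60),'yellow':(H>20)&(H<35)&(S>130)&(V>90)}[col].astype(np.uint8)
    n,l,st,c=cv2.connectedComponentsWithStats(m)
    return [(c[i],st[i],np.argwhere(l==i)[:,::-1]) for i in range(1,n) if st[i,4]>=amin]
def ortho(im,K,E,x,y,z,s):
    "rectified picture of plane z: up=+x, left=+y, s m/px; pixel(u,v)-> X=x[1]-v*s, Y=y[1]-u*s"
    W,H=int((y[1]-y[0])/s),int((x[1]-x[0])/s)
    v,u=np.mgrid[:H,:W];P=np.stack([x[1]-v*s,y[1]-u*s,0*u+z],-1).reshape(-1,3)
    c=(P-E[:3,3])@E[:3,:3];m=c[:,:2]/c[:,2:]*[K[0,0],K[1,1]]+[K[0,2],K[1,2]]
    m=m.reshape(H,W,2).astype(np.float32);return cv2.remap(im,m[...,0],m[...,1],cv2.INTER_CUBIC)
E
python3 - <<'E'
from h import *
for n in ['top','scene']:
    f=np.load(n+'0.npz');K,E=cam(n)
    for col in ['red','yellow']:
        for c,st,px in blobs(f['im'],col):
            P=dep(px,f['d'],K,E);w,V=np.linalg.eigh(np.cov(P[:,:2].T));v=V[:,1]
            print(n,col,c.round(1),st[4],'xyz',np.median(P,0).round(3),'z',np.percentile(P[:,2],[5,95]).round(3),'ax',np.degrees(np.arctan2(v[1],v[0])).round(1))
E
```

```text
top red [134.5 230.7] 665 xyz [0.518 0.129 0.033] z [0.028 0.036] ax 178.0
top red [233.5 194.8] 188 xyz [ 0.62  -0.109  0.028] z [0.023 0.032] ax -156.6
top red [277.6 201.8] 67 xyz [ 0.602 -0.233  0.009] z [0.005 0.013] ax -162.4
top red [266.9 204.4] 72 xyz [ 0.597 -0.2    0.009] z [0.004 0.013] ax -174.0
top red [307.6 206.6] 180 xyz [ 0.584 -0.317  0.022] z [0.015 0.026] ax 157.0
top red [270.9 265.1] 181 xyz [ 0.421 -0.206  0.01 ] z [0.007 0.015] ax 160.2
top red [488.2 376.8] 235 xyz [ 0.275 -0.474  0.556] z [0.554 0.559] ax 103.0
top red [136. 377.] 43 xyz [0.213 0.096 0.296] z [0.289 0.302] ax 130.4
top yellow [150.6 194.5] 150 xyz [0.631 0.138 0.015] z [0.011 0.019] ax -164.3
top yellow [117.  185.1] 103 xyz [0.671 0.232 0.015] z [0.011 0.019] ax 78.1
top yellow [141.8 197.2] 60 xyz [0.628 0.165 0.014] z [0.011 0.018] ax 170.5
top yellow [112.9 201.9] 54 xyz [0.613 0.251 0.015] z [0.012 0.02 ] ax 87.3
top yellow [115.9 241.5] 148 xyz [0.509 0.234 0.015] z [0.011 0.018] ax -166.3
top yellow [147.8 246.6] 279 xyz [0.503 0.142 0.015] z [0.011 0.018] ax -177.9
top yellow [105.1
[... 382 characters left out ...]
354.2 174. ] 213 xyz [0.728 0.1   0.034] z [0.03  0.039] ax -156.5
scene red [391. 147.] 25 xyz [0.628 0.294 0.034] z [0.027 0.037] ax -179.8
scene red [214.3 152.4] 104 xyz [ 0.428 -0.209  0.011] z [0.007 0.017] ax 166.5
scene red [271.  191.6] 138 xyz [ 0.637 -0.111  0.03 ] z [0.025 0.034] ax 154.8
scene red [235.7 195.7] 49 xyz [ 0.594 -0.201  0.01 ] z [0.004 0.015] ax -173.2
scene red [226.1 201. ] 50 xyz [ 0.602 -0.235  0.01 ] z [0.007 0.013] ax -163.3
scene red [196.9 206.2] 94 xyz [ 0.596 -0.318  0.024] z [0.02  0.028] ax 174.5
scene yellow [364.4   8.7] 23 xyz [0.131 0.452 0.12 ] z [0.116 0.124] ax -174.7
scene yellow [385.9  15.2] 203 xyz [0.084 0.595 0.006] z [0.    0.121] ax 141.8
```

```bash
cat >> h.py <<'E'
def plan(x,y,z,yaw):
    "prints roll (rad, done first), then tx ty tz in mm to TCP x,y,z, tool x heading yaw deg (mod 180)"
    o=ctrl.get_obs();T=pose(o);cur=np.degrees(np.arctan2(T[1,0],T[0,0]));a=(yaw-cur+90)%180-90
    p=np.radians(cur+a);d=np.array([x,y,z])-o['tool_pos'];c,s=np.cos(p),np.sin(p)
    print('t %.2f q5 %.2f'%(o['t'],o['q'][5]),'roll',round(-np.radians(a),3),'shift',(1000*np.array([c*d[0]+s*d[1],s*d[0]-c*d[1],-d[2]])).round(1),'cur',o['tool_pos'].round(4),round(cur,1))
def shot(name):
    o=ctrl.get_obs();im,d=optics.get_image('wrist');cv2.imwrite(f'pics/{name}.png',im[:,:,::-1]);np.savez(name,im=im,d=d,**{k:o[k] for k in('tool_pos','tool_rot')})
def load(name):
    f=np.load(name+'.npz');return f['im'],f['d'],cam('wrist',f)
E
python3 -m handwheel '[{"tx":32.2,"ty":-17.5,"tz":-6},{"tx":32.2,"ty":-17.5,"tz":-6},{"tx":32.2,"ty":-17.5,"tz":-6},{"tx":32.2,"ty":-17.5,"tz":-6},{"tx":32.2,"ty":-17.5,"tz":-6},{"tx":32.2,"ty":-17.5,"tz":-6},{"tx":32.2,"ty":-17.5,"tz":-6},{"tx":32.2,"ty":-17.5,"tz":-6},{"tx":32.2,"ty":-17.5,"tz":-6},{"tx":32.2,"ty":-17.5,"tz":-6},{"tx":32.2,"ty":-17.5,"tz":-6}]' 85
python3 -m handwheel '[{"roll":0.105},{"roll":0.105},{"roll":0.105},{"roll":0.105},{},{},{}]'
python3 -c "
from h import *
plan(.5,-.25,.3,0);shot('w1')"
python3 -m handwheel '[{"ty":-20},{"ty":-40},{"ty":-40},{"ty":-20},{},{},{}]'
python3 -c "
from h import *
plan(.5,-.25,.3,0);shot('w2')"
```

```text
t 0.10 q5 -0.12 roll 0.42 shift [ 245.4 -320.2  -69.8] cur [ 0.2546 -0.5702  0.2302] 24.1
t 0.15 q5 -0.12 roll 0.42 shift [ 245.4 -320.3  -69.6] cur [ 0.2546 -0.5703  0.2304] 24.1$[0]: bad value
$[0]: bad value
$[0]: bad value
```

View pics/w1.png

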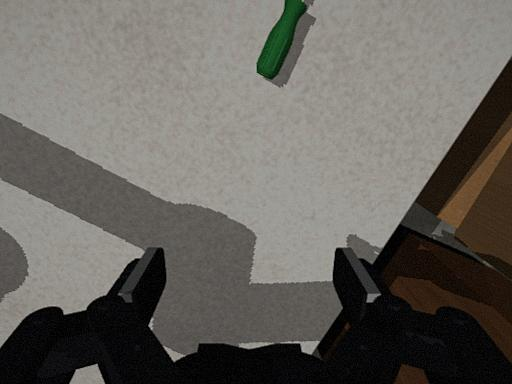

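The moves were refused, so this is still the start pose and shows only the green look-alike at (280,45). I'll retry with all four keys in each row.

```bash
python3 -m handwheel '[{"tx":32.2,"ty":-17.5,"tz":-6,"roll":0},{"tx":32.2,"ty":-17.5,"tz":-6,"roll":0},{"tx":32.2,"ty":-17.5,"tz":-6,"roll":0},{"tx":32.2,"ty":-17.5,"tz":-6,"roll":0},{"tx":32.2,"ty":-17.5,"tz":-6,"roll":0},{"tx":32.2,"ty":-17.5,"tz":-6,"roll":0},{"tx":32.2,"ty":-17.5,"tz":-6,"roll":0},{"tx":32.2,"ty":-17.5,"tz":-6,"roll":0},{"tx":32.2,"ty":-17.5,"tz":-6,"roll":0},{"tx":32.2,"ty":-17.5,"tz":-6,"roll":0},{"tx":32.2,"ty":-17.5,"tz":-6,"roll":0}]' 85 && python3 -m handwheel '[{"tx":0,"ty":0,"tz":0,"roll":0.105},{"tx":0,"ty":0,"tz":0,"roll":0.105},{"tx":0,"ty":0,"tz":0,"roll":0.105},{"tx":0,"ty":0,"tz":0,"roll":0.105},{"tx":0,"ty":0,"tz":0,"roll":0},{"tx":0,"ty":0,"tz":0,"roll":0}]' && 
python3 -c "
from h import *
plan(.5,-.25,.3,0);shot('w1')" && 
python3 -m handwheel '[{"tx":0,"ty":-20,"tz":0,"roll":0},{"tx":0,"ty":-40,"tz":0,"roll":0},{"tx":0,"ty":-40,"tz":0,"roll":0},{"tx":0,"ty":-20,"tz":0,"roll":0},{"tx":0,"ty":0,"tz":0,"roll":0},{"tx":0,"ty":0,"tz":0,"roll":0}]' && 
python3 -c "
from h import *
plan(.5,-.25,.3,0);shot('w2')"
```

```text
t: 1.12
tool_pos: [0.5004, -0.2489, 0.2975]
tool_rot: [3.073, 0.654, 0.0]
contact_force: [-0.2, -1.0, -0.5]
opening: 0.0851
grip_force: 0.0
t: 1.62
tool_pos: [0.4996, -0.2505, 0.2971]
tool_rot: [-3.141, -0.004, 0.001]
contact_force: [-0.4, -0.1, 0.7]
opening: 0.085
grip_force: 0.0
t 1.62 q5 0.97 roll 0.002 shift [ 0.4 -0.5 -2.9] cur [ 0.4996 -0.2505  0.2971] 0.1
t: 2.17
tool_pos: [0.4998, -0.1299, 0.2975]
tool_rot: [3.141, 0.005, 0.001]
contact_force: [0.7, -0.6, -0.7]
opening: 0.0848
grip_force: 0.0
t 2.17 q5 1.17 roll 0.003 shift [  0.2 120.1  -2.5] cur [ 0.4998 -0.1299  0.2975] 0.2
```

View pics/w1.png

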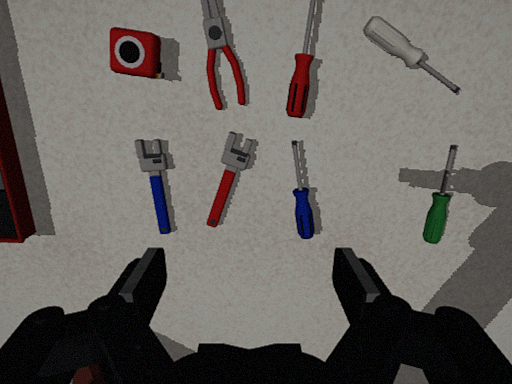

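w1 shows red tape (135,52), pliers joint (216,38), red screwdriver handle (298,85), red spanner (230,175), blue spanner (155,185), blue screwdriver (302,190) and green (440,200). The upper tools are cut off, so I'll take one more view further forward, then one over the tray.

```bash
python3 -m handwheel '[{"tx":25,"ty":0,"tz":0,"roll":0},{"tx":40,"ty":20,"tz":0,"roll":0},{"tx":25,"ty":20,"tz":0,"roll":0},{"tx":0,"ty":0,"tz":0,"roll":0},{"tx":0,"ty":0,"tz":0,"roll":0}]' && 
python3 -c "
from h import *
shot('w3')" && 
python3 -m handwheel '[{"tx":0,"ty":-30,"tz":0,"roll":0},{"tx":0,"ty":-40,"tz":0,"roll":0},{"tx":0,"ty":-40,"tz":0,"roll":0},{"tx":0,"ty":-40,"tz":0,"roll":0},{"tx":0,"ty":-40,"tz":0,"roll":0},{"tx":0,"ty":-40,"tz":0,"roll":0},{"tx":-10,"ty":-30,"tz":0,"roll":0},{"tx":-30,"ty":-20,"tz":0,"roll":0},{"tx":0,"ty":0,"tz":0,"roll":0},{"tx":0,"ty":0,"tz":0,"roll":0}]' && 
python3 -c "
from h import *
shot('w4');plan(.6,.1,.3,0)
f=load('w3');a=ortho(f[0],*f[2],(.36,.74),(-.38,-.06),.012,.0006)
f=load('w4');b=ortho(f[0],*f[2],(.34,.74),(.06,.32),.015,.0006)
cv2.imwrite('pics/o3.png',a[:,:,::-1]);cv2.imwrite('pics/o4.png',b[:,:,::-1]);print(a.shape,b.shape)"
```

```text
t: 2.63
tool_pos: [0.5874, -0.1714, 0.2957]
tool_rot: [-3.141, 0.004, 0.004]
contact_force: [-0.4, -1.0, -0.0]
opening: 0.0851
grip_force: 0.0
t: 3.52
tool_pos: [0.5457, 0.1115, 0.2979]
tool_rot: [3.141, 0.003, 0.002]
contact_force: [1.1, 0.7, -0.4]
opening: 0.0848
grip_force: 0.0
t 3.57 q5 1.64 roll 0.001 shift [53.5 10.7 -1.9] cur [0.5465 0.1107 0.2981] 0.0
(633, 533, 3) (666, 433, 3)
```

View pics/o3.png

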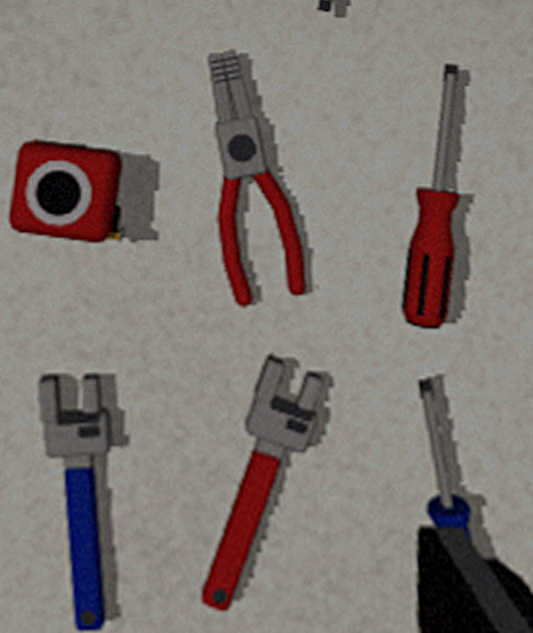

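View pics/o4.png

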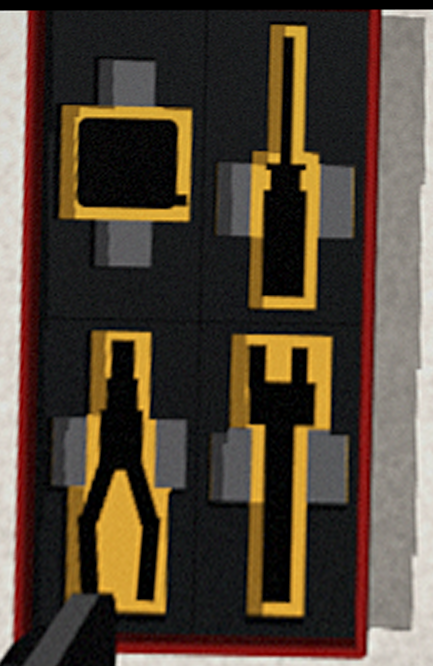

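o3 shows pliers (jaw tip (223,55), handle ends (244,303) and (297,292)), red screwdriver (tip (452,66), end (424,327)), red spanner (jaw tips (275,357) and (323,375), end (216,607)) and tape disc (59,193). Blue tools lie alongside. o4 shows the printed outlines: screwdriver (289,38)–(284,300), spanner (280,345)–(275,602), pliers tip (122,340), tape box centre (129,163). Next I'll convert these to world coordinates and check heights from two views.

```bash
cat > m.py <<'E'
from h import *
F={k:load(k) for k in['w1','w2','w3','w4']}
B={k:[(c,s,p) for c,s,p in blobs(F[k][0],'red',60) if dep(p,F[k][1],*F[k][2])[:,1].mean()<-.07] for k in F}
for c,s,p in B['w3']:
    im,d,ce=F['w3'];P=np.median(dep(p,d,*ce),0);h={1:0}
    Q=onz(p,*ce,.03 if P[2]>.024 else .012)[:,:2].astype(np.float32)
    r=cv2.minAreaRect(Q*1000)
    out=[]
    for k in['w1','w2']:
        for c2,s2,p2 in B[k]:
            if np.linalg.norm(np.median(dep(p2,F[k][1],*F[k][2]),0)-P)<.02 and s2[1]>2: out.append((k,tri(c,ce,c2,F[k][2])[0].round(4)))
    print(c.round(),'depth',P.round(4),'rect',np.round(r[0],1),np.round(r[1],1),round(r[2],1),out)
# tray
im,d,(K,E)=F['w4'];print('cam',E[:3,3].round(3))
pts={'sd tip':(289,38),'sd end':(284,300),'sp tip':(280,345),'sp end':(275,602),'pl tip':(122,340),'tape c':(129,163)}
for n,(u,v) in pts.items():
    P=np.array([.74-.0006*v,.32-.0006*u,.015]);P=E[:3,3]+(P-E[:3,3])*((.012-E[2,3])/(.015-E[2,3]))
    c=(P-E[:3,3])@E[:3,:3];px=(c[:2]/c[2]*[K[0,0],K[1,1]]+[K[0,2],K[1,2]]);print(n,P.round(4),'px',px.round(),'depth z',dep(px,d,K,E)[0].round(4))
E
python3 m.py; python3 -c "
from m import *" >/dev/null
python3 - <<'E'
from h import *
im,d,c=load('w3')
cv2.imwrite('pics/tape.png',cv2.resize(ortho(im,*c,(.56,.68),(-.16,-.06),.03,.0003),(400,480))[:,:,::-1])
E
```

```text
[198. 121.] depth [ 0.6296 -0.106   0.0283] rect [ 626.8 -100.8] [56.6 51.4] 82.0 [('w1', array([ 0.6274, -0.1011,  0.0235])), ('w2', array([ 0.6272, -0.101 ,  0.0224]))]
[291. 138.] depth [ 0.6027 -0.2327  0.009 ] rect [ 600.9 -230.8] [75.6 14.5] 17.5 [('w1', array([ 0.6025, -0.2309,  0.0104])), ('w2', array([ 0.6022, -0.2308,  0.0089]))]
[269. 142.] depth [ 0.5961 -0.199   0.0089] rect [ 595.6 -199.5] [76.3 13.8] 5.2 [('w1', array([ 0.5957, -0.1994,  0.0077])), ('w2', array([ 0.5959, -0.1992,  0.0087]))]
[350. 147.] depth [ 0.5925 -0.3149  0.0214] rect [ 585.6 -318.7] [25.7 80.6] 85.3 [('w1', array([ 0.5903, -0.3161,  0.0186])), ('w2', array([ 0.5901, -0.3159,  0.0186]))]
[270. 247.] depth [ 0.4242 -0.205   0.0104] rect [ 421.8 -204. ] [17.7 96.8] 70.3 [('w1', array([ 0.4229, -0.2057,  0.008 ])), ('w2', array([ 0.4247, -0.205 ,  0.012 ]))]
cam [0.628 0.112 0.44 ]
sd tip [0.7178 0.1468 0.012 ] px [222.  15.] depth z [0.7172 0.1477 0.0159]
sd end [0.5595 0.1499 0.012 ] px [223. 140.] depth z [0.5607 0.1508 0.0145]
sp tip [0.5323 0.1523 0.012 ] px [222. 158.] depth z [0.5342 0.153  0.0138]
sp end [0.377  0.1553 0.012 ] px [222. 250.] depth z [0.3802 0.1555 0.0159]
pl tip [0.5353 0.2478 0.012 ] px [157. 156.] depth z [0.5374 0.2475 0.0162]
tape c [0.6423 0.2435 0.012 ] px [152.  78.] depth z [0.6426 0.2431 0.014 ]
```

View pics/tape.png

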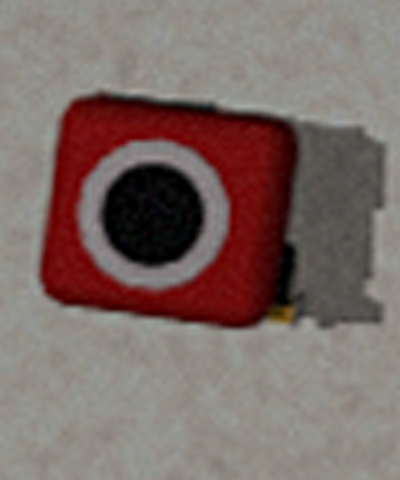

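Heights and sizes check out: spanner about 10 mm, pliers about 9 mm, screwdriver about 20 mm (average of visible surface), tape top near 28 mm, tray floor about 14 mm, and the inlay pitch comes out at 184 × 95 mm. The crop confirms the red tape, with its hook at bottom right (285,312) and heading about -7.6°.

I'll do the tape first.

```bash
python3 -m handwheel '[{"tx":0,"ty":0,"tz":10,"roll":-0.12},{"tx":0,"ty":0,"tz":18,"roll":-0.12},{"tx":0,"ty":0,"tz":18,"roll":-0.12},{"tx":0,"ty":0,"tz":18,"roll":-0.12},{"tx":0,"ty":0,"tz":18,"roll":-0.12},{"tx":0,"ty":0,"tz":18,"roll":-0.12},{"tx":0,"ty":0,"tz":18,"roll":-0.12},{"tx":0,"ty":0,"tz":18,"roll":-0.12},{"tx":0,"ty":0,"tz":18,"roll":-0.12},{"tx":0,"ty":0,"tz":18,"roll":-0.12},{"tx":0,"ty":0,"tz":18,"roll":-0.12},{"tx":0,"ty":0,"tz":10,"roll":-0.12}]' 85 60 && python3 -c "
from h import *
plan(.627,-.1005,.1,82.4)"
```

```text
t: 4.57
tool_pos: [0.5466, 0.1091, 0.0952]
tool_rot: [-2.357, -2.075, 0.003]
contact_force: [0.5, 0.1, -0.6]
opening: 0.0851
grip_force: 0.0
t 4.57 q5 0.19 roll 0.005 shift [-197.1  107.4   -4.8] cur [0.5466 0.1091 0.0952] 82.7
```

```bash
python3 -m handwheel '[{"tx":-17,"ty":11.4,"tz":0,"roll":0},{"tx":-30,"ty":16,"tz":0,"roll":0},{"tx":-30,"ty":16,"tz":0,"roll":0},{"tx":-30,"ty":16,"tz":0,"roll":0},{"tx":-30,"ty":16,"tz":0,"roll":0},{"tx":-30,"ty":16,"tz":0,"roll":0},{"tx":-20,"ty":11,"tz":0,"roll":0},{"tx":-10,"ty":-5,"tz":0,"roll":0},{"tx":0,"ty":0,"tz":0,"roll":0},{"tx":0,"ty":0,"tz":0,"roll":0}]' && python3 -c "
from h import *
plan(.627,-.1005,.012,82.4);shot('t1')"
```

```text
t: 5.4
tool_pos: [0.6174, -0.0982, 0.0971]
tool_rot: [-2.364, -2.068, -0.0]
contact_force: [-0.9, -0.2, -0.4]
opening: 0.0852
grip_force: 0.0
t 5.40 q5 -0.14 roll -0.001 shift [-1.   9.8 85.1] cur [ 0.6174 -0.0982  0.0971] 82.4
```

View pics/t1.png

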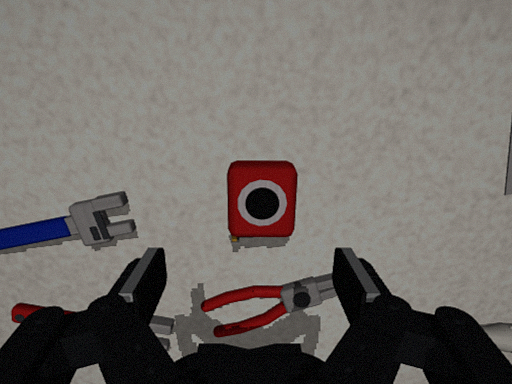

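The tape sits at (262,200), aligned with the fingers and about 10 mm to +ty, as computed. I'll shift and descend, then grip and lift.

```bash
python3 -m handwheel '[{"tx":-1,"ty":9.8,"tz":10,"roll":0},{"tx":0,"ty":0,"tz":30,"roll":0},{"tx":0,"ty":0,"tz":30,"roll":0},{"tx":0,"ty":0,"tz":15,"roll":0},{"tx":0,"ty":0,"tz":0,"roll":0}]' && python3 -m handwheel '[{"tx":0,"ty":0,"tz":0,"roll":0},{"tx":0,"ty":0,"tz":0,"roll":0},{"tx":0,"ty":0,"tz":0,"roll":0},{"tx":0,"ty":0,"tz":0,"roll":0},{"tx":0,"ty":0,"tz":0,"roll":0},{"tx":0,"ty":0,"tz":0,"roll":0},{"tx":0,"ty":0,"tz":0,"roll":0},{"tx":0,"ty":0,"tz":0,"roll":0}]' 40 60
```

```text
t: 5.87
tool_pos: [0.6235, -0.0973, 0.0073]
tool_rot: [-2.355, -2.068, 0.008]
contact_force: [-0.6, 0.3, -0.5]
opening: 0.0849
grip_force: 0.0
t: 6.53
tool_pos: [0.6296, -0.0999, 0.0152]
tool_rot: [2.359, 2.069, 0.004]
contact_force: [0.7, 0.9, 6.3]
opening: 0.0522
grip_force: 65.9
```

```bash
python3 -m handwheel '[{"tx":0,"ty":0,"tz":-20,"roll":0},{"tx":0,"ty":0,"tz":-40,"roll":0},{"tx":0,"ty":0,"tz":-30,"roll":0},{"tx":0,"ty":0,"tz":0,"roll":-0.1},{"tx":0,"ty":0,"tz":0,"roll":0},{"tx":0,"ty":0,"tz":0,"roll":0}]' && python3 -c "
from h import *
plan(.6423,.2435,.1,88.3)"
```

```text
t: 7.03
tool_pos: [0.627, -0.0994, 0.1021]
tool_rot: [-2.258, -2.184, 0.0]
contact_force: [-0.3, 0.9, -2.1]
opening: 0.052
grip_force: 65.1
t 7.03 q5 -0.24 roll -0.004 shift [343.2   5.1   2.1] cur [ 0.627  -0.0994  0.1021] 88.1
```

```bash
python3 -m handwheel '[{"tx":20,"ty":0.5,"tz":0,"roll":0},{"tx":38,"ty":0.5,"tz":0,"roll":0},{"tx":38,"ty":0.5,"tz":0,"roll":0},{"tx":38,"ty":0.5,"tz":0,"roll":0},{"tx":38,"ty":0.5,"tz":0,"roll":0},{"tx":38,"ty":0.5,"tz":0,"roll":0},{"tx":38,"ty":0.5,"tz":0,"roll":0},{"tx":38,"ty":0.5,"tz":0,"roll":0},{"tx":38,"ty":0.5,"tz":0,"roll":0},{"tx":19,"ty":0.5,"tz":0,"roll":-0.004},{"tx":0,"ty":0,"tz":0,"roll":0},{"tx":0,"ty":0,"tz":0,"roll":0}]' && python3 -c "
from h import *
plan(.6423,.2435,.027,88.3);shot('t2')"
```

```text
t: 8.03
tool_pos: [0.6415, 0.2437, 0.0997]
tool_rot: [-2.249, -2.191, 0.006]
contact_force: [0.1, -0.7, -1.7]
opening: 0.0526
grip_force: 65.0
t 8.03 q5 0.28 roll 0.003 shift [-0.2  0.8 72.7] cur [0.6415 0.2437 0.0997] 88.5
```

View pics/t2.png

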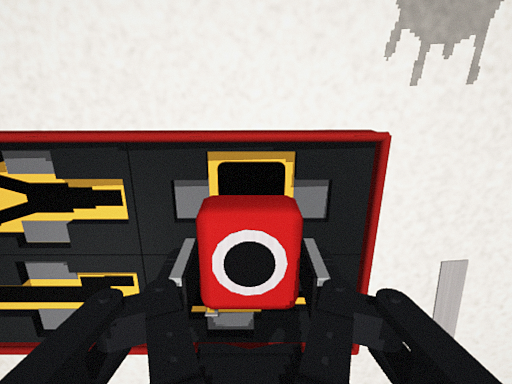

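The tape (250,250) is held level and lined up with its cut-out at (250,180). Lower it and release.

```bash
python3 -m handwheel '[{"tx":0,"ty":0.8,"tz":12,"roll":0},{"tx":0,"ty":0,"tz":25,"roll":0},{"tx":0,"ty":0,"tz":20,"roll":0},{"tx":0,"ty":0,"tz":10,"roll":0},{"tx":0,"ty":0,"tz":5,"roll":0},{"tx":0,"ty":0,"tz":0,"roll":0},{"tx":0,"ty":0,"tz":0,"roll":0}]' && python3 -m handwheel '[{"tx":0,"ty":0,"tz":0,"roll":0},{"tx":0,"ty":0,"tz":0,"roll":0},{"tx":0,"ty":0,"tz":0,"roll":0},{"tx":0,"ty":0,"tz":0,"roll":0},{"tx":0,"ty":0,"tz":-10,"roll":0},{"tx":0,"ty":0,"tz":-30,"roll":0},{"tx":0,"ty":0,"tz":-40,"roll":0},{"tx":0,"ty":0,"tz":-40,"roll":0},{"tx":0,"ty":0,"tz":0,"roll":0},{"tx":0,"ty":0,"tz":0,"roll":0}]' 72 && python3 -c "
from h import *
shot('t3');plan(.6464,-.2058,.15,11.2)
im,d,(K,E)=load('t3')
for c,s,p in blobs(im,'red',300):
    P=dep(p,d,K,E);r=cv2.minAreaRect((onz(p,K,E,.042)[:,:2]*1000).astype(np.float32));print(c.round(),s[4],np.median(P,0).round(4),r, np.percentile(P[:,2],[5,95]))
"
```

```text
t: 8.67
tool_pos: [0.6441, 0.2418, 0.0311]
tool_rot: [-2.253, -2.189, 0.001]
contact_force: [-2.5, -1.4, 4.8]
opening: 0.0521
grip_force: 66.6
t: 9.5
tool_pos: [0.6466, 0.244, 0.1563]
tool_rot: [2.248, 2.188, 0.013]
contact_force: [-0.4, -0.1, -0.4]
opening: 0.0719
grip_force: 0.0
t 9.55 q5 0.28 roll 1.348 shift [-85.8 441.    2.9] cur [0.6449 0.2435 0.1529] 88.5
[212. 141.] 3532 [0.6292 0.2961 0.0326] ((606.1397094726562, 289.53509521484375), (112.2679672241211, 323.03424072265625), 67.65876770019531) [0.02710508 0.03413878]
[245. 183.] 2275 [0.6434 0.2529 0.0439] ((643.4527587890625, 244.08436584472656), (61.3765983581543, 51.82099914550781), 88.26377868652344) [0.0306167  0.04561339]
[251. 306.] 1389 [0.6434 0.1    0.0312] ((643.18310546875, 110.4135513305664), (12.415404319763184, 169.09051513671875), 88.93623352050781) [0.02364574 0.03366917]
[ 26. 308.] 526 [0.3979 0.1058 0.031 ] ((410.78192138671875, 115.3523178100586), (11.590180397033691, 61.20206832885742), 88.07364654541016) [0.02344667 0.03358579]
```

The tape is seated: centre (0.643, 0.244), top at about 44 mm measured. Pliers next.

```bash
python3 -m handwheel '[{"tx":0,"ty":0,"tz":0,"roll":0.08},{"tx":0,"ty":0,"tz":0,"roll":0.12},{"tx":0,"ty":0,"tz":0,"roll":0.12},{"tx":0,"ty":0,"tz":0,"roll":0.12},{"tx":0,"ty":0,"tz":0,"roll":0.12},{"tx":0,"ty":0,"tz":0,"roll":0.12},{"tx":0,"ty":0,"tz":0,"roll":0.12},{"tx":0,"ty":0,"tz":0,"roll":0.12},{"tx":0,"ty":0,"tz":0,"roll":0.12},{"tx":0,"ty":0,"tz":0,"roll":0.12},{"tx":0,"ty":0,"tz":0,"roll":0.12},{"tx":0,"ty":0,"tz":0,"roll":0.07}]' 60 && python3 -m handwheel '[{"tx":-4,"ty":20,"tz":0,"roll":0},{"tx":-7.5,"ty":39,"tz":0,"roll":0},{"tx":-7.5,"ty":39,"tz":0,"roll":0},{"tx":-7.5,"ty":39,"tz":0,"roll":0},{"tx":-7.5,"ty":39,"tz":0,"roll":0},{"tx":-7.5,"ty":39,"tz":0,"roll":0},{"tx":-7.5,"ty":39,"tz":0,"roll":0},{"tx":-7.5,"ty":39,"tz":0,"roll":0},{"tx":-7.5,"ty":39,"tz":0,"roll":0},{"tx":-7.5,"ty":39,"tz":0,"roll":0},{"tx":-7.5,"ty":39,"tz":0,"roll":0},{"tx":-7,"ty":31,"tz":0,"roll":0}]' && python3 -m handwheel '[{"tx":0,"ty":0,"tz":0,"roll":0},{"tx":0,"ty":0,"tz":0,"roll":0}]' && python3 -c "
from h import *
plan(.6464,-.2058,.06,11.2)"
```

```text
t: 10.55
tool_pos: [0.6426, 0.2428, 0.1477]
tool_rot: [3.127, 0.296, -0.006]
contact_force: [0.5, -0.1, -0.6]
opening: 0.0601
grip_force: 0.0
t: 11.55
tool_pos: [0.6429, -0.2085, 0.148]
tool_rot: [-3.126, -0.302, 0.005]
contact_force: [1.3, 0.1, 0.2]
opening: 0.0603
grip_force: 0.0
t: 11.72
tool_pos: [0.6431, -0.2074, 0.148]
tool_rot: [-3.125, -0.299, 0.005]
contact_force: [0.1, 0.6, -0.2]
opening: 0.06
grip_force: 0.0
t 11.72 q5 0.96 roll -0.005 shift [ 3.5 -0.9 88. ] cur [ 0.6431 -0.2074  0.148 ] 10.9
```

```bash
python3 -m handwheel '[{"tx":3.5,"ty":-0.9,"tz":20,"roll":-0.005},{"tx":0,"ty":0,"tz":38,"roll":0},{"tx":0,"ty":0,"tz":38,"roll":0},{"tx":0,"ty":0,"tz":30,"roll":0},{"tx":0,"ty":0,"tz":17,"roll":0},{"tx":0,"ty":0,"tz":0,"roll":0},{"tx":0,"ty":0,"tz":0,"roll":0}]' && python3 -m handwheel '[{"tx":0,"ty":0,"tz":0,"roll":0},{"tx":0,"ty":0,"tz":0,"roll":0},{"tx":0,"ty":0,"tz":0,"roll":0},{"tx":0,"ty":0,"tz":0,"roll":0},{"tx":0,"ty":0,"tz":0,"roll":0},{"tx":0,"ty":0,"tz":0,"roll":0},{"tx":0,"ty":0,"tz":0,"roll":0},{"tx":0,"ty":0,"tz":0,"roll":0}]' 10 70
```

```text
t: 12.3
tool_pos: [0.6464, -0.2024, 0.0052]
tool_rot: [-3.123, -0.314, 0.006]
contact_force: [0.2, 0.1, 0.7]
opening: 0.0597
grip_force: 0.0
t: 12.97
tool_pos: [0.6495, -0.2051, 0.0104]
tool_rot: [3.125, 0.311, 0.006]
contact_force: [-0.6, 2.0, 7.0]
opening: 0.0218
grip_force: 68.4
```

```bash
python3 -m handwheel '[{"tx":0,"ty":0,"tz":-20,"roll":0},{"tx":0,"ty":0,"tz":-40,"roll":0},{"tx":0,"ty":0,"tz":-40,"roll":0},{"tx":0,"ty":0,"tz":-10,"roll":0.1},{"tx":0,"ty":0,"tz":0,"roll":0.12},{"tx":0,"ty":0,"tz":0,"roll":0},{"tx":0,"ty":0,"tz":0,"roll":0}]' && python3 -c "
from h import *
plan(.4578+.012,.2493,.1,-1.7);shot('p1')"
```

```text
t: 13.55
tool_pos: [0.6472, -0.2044, 0.117]
tool_rot: [-3.141, 0.029, 0.001]
contact_force: [0.4, 1.0, -2.3]
opening: 0.0223
grip_force: 69.0
t 13.55 q5 1.17 roll 0.011 shift [-190.8 -448.3   17. ] cur [ 0.6472 -0.2044  0.117 ] -1.1
```

View pics/p1.png

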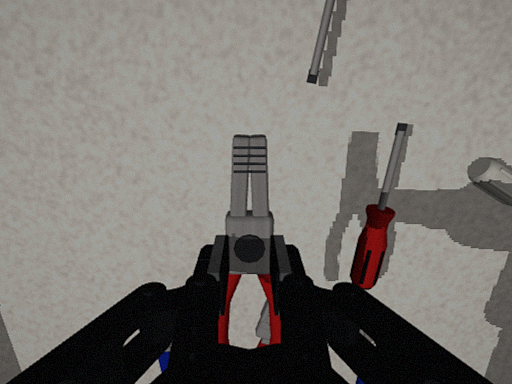

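Pliers are gripped straight across the joint at (250,250), with the jaw tip at (250,136). I'll check how they sit in the hand by depth.

```bash
python3 -c "
from h import *
f=np.load('p1.npz');K,E=cam('wrist',f);T=np.linalg.inv(pose(f))
def tl(u,v): 
    P=np.median([dep((u+a,v+b),f['d'],K,E)[0] for a in(-2,0,2) for b in (0,1,2)],0);return (T@np.r_[P,1])[:3].round(4)
for p in [(240,138),(260,138),(238,200),(262,200),(250,225),(250,250),(240,270),(260,270)]: print(p,tl(*p))
"
```

```text
(240, 138) [ 0.0601 -0.0045  0.0009]
(260, 138) [0.0602 0.0051 0.0006]
(238, 200) [ 0.0283 -0.0059  0.0004]
(262, 200) [0.0282 0.0066 0.0008]
(250, 225) [ 0.0147  0.0003 -0.0009]
(250, 250) [ 0.001   0.0003 -0.0033]
(240, 270) [-0.0129 -0.0052 -0.0011]
(260, 270) [-0.0127  0.0059 -0.0013]
```

```bash
python3 -m handwheel '[{"tx":-6,"ty":-18,"tz":0,"roll":0.011},{"tx":-15,"ty":-36,"tz":0,"roll":0},{"tx":-15,"ty":-36,"tz":0,"roll":0},{"tx":-15,"ty":-36,"tz":0,"roll":0},{"tx":-15,"ty":-36,"tz":0,"roll":0},{"tx":-15,"ty":-36,"tz":0,"roll":0},{"tx":-15,"ty":-36,"tz":0,"roll":0},{"tx":-15,"ty":-36,"tz":0,"roll":0},{"tx":-15,"ty":-36,"tz":0,"roll":0},{"tx":-15,"ty":-36,"tz":0,"roll":0},{"tx":-15,"ty":-36,"tz":0,"roll":0},{"tx":-15,"ty":-36,"tz":0,"roll":0}]' && python3 -m handwheel '[{"tx":-15,"ty":-34,"tz":0,"roll":0},{"tx":0,"ty":0,"tz":20,"roll":0},{"tx":0,"ty":0,"tz":20,"roll":0},{"tx":0,"ty":0,"tz":0,"roll":0},{"tx":0,"ty":0,"tz":0,"roll":0}]' && python3 -c "
from h import *
plan(.4743,.2493,.0224,-1.7);shot('p2')"
```

```text
t: 14.6
tool_pos: [0.4881, 0.2159, 0.116]
tool_rot: [3.141, -0.047, -0.003]
contact_force: [0.6, 0.6, -2.3]
opening: 0.0222
grip_force: 69.1
t: 15.02
tool_pos: [0.474, 0.2485, 0.075]
tool_rot: [3.139, -0.048, -0.008]
contact_force: [-0.1, 0.5, -2.0]
opening: 0.0224
grip_force: 69.2
t 15.02 q5 1.95 roll -0.001 shift [ 0.2 -0.8 52.6] cur [0.474  0.2485 0.075 ] -1.8
```

View pics/p2.png

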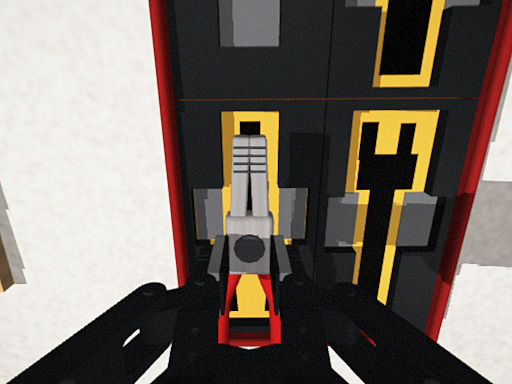

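The pliers are over their cut-out with the jaw tip at (250,140) on the printed outline. Lower and release.

```bash
python3 -m handwheel '[{"tx":0,"ty":-0.5,"tz":12,"roll":0},{"tx":0,"ty":0,"tz":20,"roll":0},{"tx":0,"ty":0,"tz":12,"roll":0},{"tx":0,"ty":0,"tz":5,"roll":0},{"tx":0,"ty":0,"tz":3,"roll":0},{"tx":0,"ty":0,"tz":0,"roll":0},{"tx":0,"ty":0,"tz":0,"roll":0}]' && python3 -m handwheel '[{"tx":0,"ty":0,"tz":0,"roll":0},{"tx":0,"ty":0,"tz":0,"roll":0},{"tx":0,"ty":0,"tz":0,"roll":0},{"tx":0,"ty":0,"tz":0,"roll":0},{"tx":0,"ty":0,"tz":-10,"roll":0},{"tx":0,"ty":0,"tz":-30,"roll":0},{"tx":0,"ty":0,"tz":-40,"roll":0},{"tx":0,"ty":0,"tz":-40,"roll":0},{"tx":0,"ty":0,"tz":0,"roll":0},{"tx":0,"ty":0,"tz":0,"roll":0}]' 42 && python3 -c "
from h import *
shot('p3');plan(.4526,-.216,.15,-19)
im,d,c=load('p3')
cv2.imwrite('pics/p3o.png',ortho(im,*c,(.34,.74),(.09,.32),.02,.0008)[:,:,::-1])
"
```

```text
t: 15.65
tool_pos: [0.4767, 0.2496, 0.0264]
tool_rot: [-3.141, 0.051, -0.001]
contact_force: [-2.1, -1.7, 4.2]
opening: 0.0222
grip_force: 70.1
t: 16.48
tool_pos: [0.4785, 0.2505, 0.1501]
tool_rot: [-3.138, 0.05, -0.013]
contact_force: [0.0, 0.7, -1.0]
opening: 0.0419
grip_force: 0.0
t 16.53 q5 1.95 roll 0.3 shift [128.8 448.5  -2.8] cur [0.4769 0.2499 0.1472] -1.8
```

View pics/p3o.png

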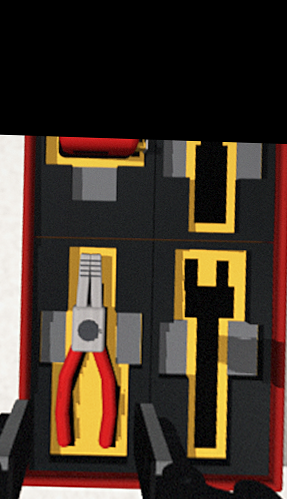

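Pliers lie inside their cut-out: jaw tip (90,254), handle ends at v=447, cut-out spanning v=248–455. Next the spanner.

```bash
python3 -c "
from h import *
im,d,c=load('p3')
for c_,s,p in blobs(im,'red',100): P=dep(p,d,*c);print(c_.round(),s[4],np.median(P,0).round(4),np.percentile(P[:,2],[5,50,95]).round(4))"
python3 -m handwheel '[{"tx":0,"ty":0,"tz":0,"roll":0.1},{"tx":0,"ty":0,"tz":0,"roll":0.1},{"tx":0,"ty":0,"tz":0,"roll":0.1},{"tx":7,"ty":24,"tz":0,"roll":0},{"tx":10.7,"ty":37,"tz":0,"roll":0},{"tx":10.7,"ty":37,"tz":0,"roll":0},{"tx":10.7,"ty":37,"tz":0,"roll":0},{"tx":10.7,"ty":37,"tz":0,"roll":0},{"tx":10.7,"ty":37,"tz":0,"roll":0},{"tx":10.7,"ty":37,"tz":0,"roll":0},{"tx":10.7,"ty":37,"tz":0,"roll":0},{"tx":10.7,"ty":37,"tz":0,"roll":0}]' 50 && python3 -m handwheel '[{"tx":10.7,"ty":37,"tz":0,"roll":0},{"tx":10.7,"ty":37,"tz":0,"roll":0},{"tx":10.7,"ty":37,"tz":0,"roll":0},{"tx":4,"ty":17,"tz":0,"roll":0},{"tx":0,"ty":0,"tz":0,"roll":0},{"tx":0,"ty":0,"tz":0,"roll":0}]' && python3 -c "
from h import *
plan(.4526,-.216,.004,-19);shot('s1')
im,d,c=load('s1')
for c_,s,p in blobs(im,'red',300): r=cv2.minAreaRect((onz(p,*c,.011)[:,:2]*1000).astype(np.float32));print(c_.round(),s[4],np.median(dep(p,d,*c),0).round(4),r)"
```

```text
[194. 113.] 2011 [0.5462 0.2962 0.0327] [0.0245 0.0327 0.0342]
[256.   8.] 1235 [0.6194 0.2414 0.042 ] [0.0256 0.042  0.045 ]
[413. 144.] 3553 [0.5189 0.1021 0.0315] [0.0231 0.0315 0.0339]
[267. 232.] 709 [0.4263 0.2352 0.025 ] [0.0226 0.025  0.0266]
[235. 232.] 718 [0.4275 0.2675 0.025 ] [0.0223 0.025  0.0265]
[250. 288.] 748 [0.3648 0.2537 0.0321] [0.0244 0.0321 0.034 ]
t: 17.53
tool_pos: [0.4575, -0.0844, 0.1433]
tool_rot: [-3.098, 0.519, 0.005]
contact_force: [0.6, 0.5, -0.3]
opening: 0.0501
grip_force: 0.0
t: 18.03
tool_pos: [0.4504, -0.2158, 0.1434]
tool_rot: [-3.096, 0.522, 0.005]
contact_force: [-0.2, 0.6, -0.5]
opening: 0.0502
grip_force: 0.0
t 18.03 q5 1.31 roll -0.003 shift [  2.1  -0.5 139.4] cur [ 0.4504 -0.2158  0.1434] -19.2
[319.  18.] 857 [ 0.5597 -0.3116  0.0225] ((562.2843627929688, -315.7003479003906), (24.797269821166992, 28.715330123901367), 83.09076690673828)
[249. 204.] 1472 [ 0.4256 -0.2069  0.0106] ((420.52874755859375, -205.40005493164062), (16.60547637939453, 96.65977478027344), 70.35137176513672)
```

View pics/s1.png

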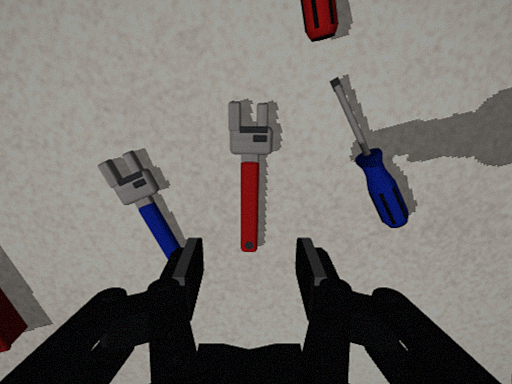

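s1 shows the red spanner centred at (250,175), aligned with the fingers; blue spanner (140,190) and blue screwdriver (375,170) are clear of them. Grasp.

```bash
python3 -m handwheel '[{"tx":1,"ty":0,"tz":20,"roll":0},{"tx":0,"ty":0,"tz":38,"roll":0},{"tx":0,"ty":0,"tz":38,"roll":0},{"tx":0,"ty":0,"tz":28,"roll":0},{"tx":0,"ty":0,"tz":16,"roll":0},{"tx":0,"ty":0,"tz":0,"roll":0},{"tx":0,"ty":0,"tz":0,"roll":0}]' && python3 -m handwheel '[{"tx":0,"ty":0,"tz":0,"roll":0},{"tx":0,"ty":0,"tz":0,"roll":0},{"tx":0,"ty":0,"tz":0,"roll":0},{"tx":0,"ty":0,"tz":0,"roll":0},{"tx":0,"ty":0,"tz":0,"roll":0},{"tx":0,"ty":0,"tz":0,"roll":0},{"tx":0,"ty":0,"tz":0,"roll":0},{"tx":0,"ty":0,"tz":0,"roll":0}]' 5 80 && python3 -m handwheel '[{"tx":0,"ty":0,"tz":-20,"roll":-0.1},{"tx":0,"ty":0,"tz":-40,"roll":-0.1},{"tx":0,"ty":0,"tz":-40,"roll":-0.1},{"tx":0,"ty":0,"tz":-10,"roll":0},{"tx":0,"ty":0,"tz":0,"roll":0},{"tx":0,"ty":0,"tz":0,"roll":0}]' && python3 -c "
from h import *
plan(.4597,.1538,.12,-1.7);shot('s2')"
```

```text
t: 18.67
tool_pos: [0.4517, -0.2142, 0.0041]
tool_rot: [-3.097, 0.516, 0.005]
contact_force: [0.4, -0.5, -0.1]
opening: 0.0501
grip_force: 0.0
t: 19.33
tool_pos: [0.4541, -0.2169, 0.0077]
tool_rot: [3.097, -0.52, 0.005]
contact_force: [-0.4, 2.0, 6.8]
opening: 0.0145
grip_force: 78.2
t: 19.83
tool_pos: [0.4527, -0.2163, 0.1157]
tool_rot: [3.14, -0.052, 0.002]
contact_force: [-0.7, -0.8, -2.6]
opening: 0.0147
grip_force: 78.6
t 19.83 q5 1.01 roll -0.003 shift [  -4.  -370.2   -4.3] cur [ 0.4527 -0.2163  0.1157] -1.9
```

View pics/s2.png

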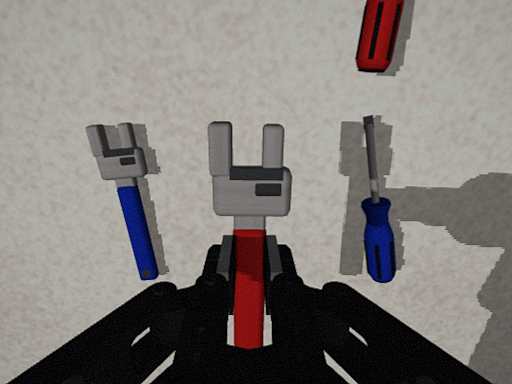

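The spanner is held straight in the grip: head (250,170), red handle down to (250,345). That uses up my picture allowance, so I continue numerically.

```bash
cat >> h.py <<'E'
def inhand(name,pts):
    f=np.load(name+'.npz');K,E=cam('wrist',f);T=np.linalg.inv(pose(f))
    for u,v in pts:
        P=np.median([dep((u+a,v+b),f['d'],K,E)[0] for a in(-2,0,2) for b in (0,1,2)],0);print((u,v),(T@np.r_[P,1])[:3].round(4))
E
python3 -c "
from h import *
inhand('s2',[(220,125),(272,126),(220,160),(275,160),(225,205),(280,205),(250,232),(250,300),(250,340)])"
python3 -m handwheel '[{"tx":0,"ty":-20,"tz":0,"roll":0},{"tx":0,"ty":-38,"tz":0,"roll":0},{"tx":0,"ty":-38,"tz":0,"roll":0},{"tx":0,"ty":-38,"tz":0,"roll":0},{"tx":0,"ty":-38,"tz":0,"roll":0},{"tx":0,"ty":-38,"tz":0,"roll":0},{"tx":0,"ty":-38,"tz":0,"roll":0},{"tx":0,"ty":-38,"tz":0,"roll":0},{"tx":0,"ty":-38,"tz":0,"roll":0},{"tx":0,"ty":-38,"tz":0,"roll":0},{"tx":0,"ty":-8,"tz":0,"roll":0},{"tx":0,"ty":0,"tz":0,"roll":0}]' && python3 -m handwheel '[{"tx":0,"ty":0,"tz":20,"roll":0},{"tx":0,"ty":0,"tz":20,"roll":0},{"tx":0,"ty":0,"tz":0,"roll":0},{"tx":0,"ty":0,"tz":0,"roll":0}]' && python3 -c "
from h import *
plan(.4597,.1538,.0197,-1.7)"
```

```text
(220, 125) [ 0.0668 -0.0137 -0.0034]
(272, 126) [ 0.0662  0.0105 -0.0021]
(220, 160) [ 0.0503 -0.0141 -0.0036]
(275, 160) [ 0.05    0.0124 -0.0024]
(225, 205) [ 0.0271 -0.0123 -0.0041]
(280, 205) [ 0.027   0.0155 -0.0039]
(250, 232) [ 0.0114  0.0004 -0.0023]
(250, 300) [-0.031   0.0004 -0.0037]
(250, 340) [-0.0602  0.0004 -0.004 ]
t: 20.88
tool_pos: [0.4624, 0.1553, 0.1124]
tool_rot: [3.14, -0.044, -0.008]
contact_force: [0.1, -0.5, -0.8]
opening: 0.0146
grip_force: 78.8
t: 21.22
tool_pos: [0.4624, 0.152, 0.0727]
tool_rot: [3.14, -0.053, -0.009]
contact_force: [0.3, 0.4, -1.0]
opening: 0.0146
grip_force: 78.8
t 21.22 q5 1.77 roll -0.004 shift [-2.7 -1.7 53. ] cur [0.4624 0.152  0.0727] -1.9
```

```bash
python3 -m handwheel '[{"tx":2.3,"ty":-1,"tz":12,"roll":0},{"tx":0,"ty":0,"tz":20,"roll":0},{"tx":0,"ty":0,"tz":12,"roll":0},{"tx":0,"ty":0,"tz":5,"roll":0},{"tx":0,"ty":0,"tz":4,"roll":0},{"tx":0,"ty":0,"tz":0,"roll":0},{"tx":0,"ty":0,"tz":0,"roll":0}]' && python3 -m handwheel '[{"tx":0,"ty":0,"tz":0,"roll":0},{"tx":0,"ty":0,"tz":0,"roll":0},{"tx":0,"ty":0,"tz":0,"roll":0},{"tx":0,"ty":0,"tz":0,"roll":0},{"tx":0,"ty":0,"tz":-10,"roll":0},{"tx":0,"ty":0,"tz":-30,"roll":0},{"tx":0,"ty":0,"tz":-40,"roll":0},{"tx":0,"ty":0,"tz":-40,"roll":0},{"tx":0,"ty":0,"tz":0,"roll":0},{"tx":0,"ty":0,"tz":0,"roll":0}]' 36 && python3 -c "
from h import *
shot('s3');plan(.6023,-.3207,.15,-6.1)
im,d,c=load('s3')
for c_,s,p in blobs(im,'red',300): P=dep(p,d,*c);r=cv2.minAreaRect((onz(p,*c,.023)[:,:2]*1000).astype(np.float32));print(c_.round(),s[4],np.median(P,0).round(4),np.round(r[0]+r[1]+(r[2],),1),np.percentile(P[:,2],[5,95]).round(4))"
```

```text
t: 21.8
tool_pos: [0.4677, 0.1545, 0.0237]
tool_rot: [3.141, -0.051, 0.002]
contact_force: [-2.7, -0.7, 4.9]
opening: 0.0141
grip_force: 79.6
t: 22.63
tool_pos: [0.4693, 0.155, 0.1468]
tool_rot: [-3.14, 0.05, -0.013]
contact_force: [-0.6, 0.0, -0.5]
opening: 0.036
grip_force: 0.0
t 22.68 q5 1.77 roll 0.074 shift [184.4 458.4  -5.9] cur [0.4676 0.1547 0.1441] -1.8
[ 92. 155.] 3083 [0.5034 0.2957 0.0323] [487.9 273.8  63.9 270.7  88.6] [0.0246 0.0341]
[135.   3.] 466 [0.6173 0.2326 0.0349] [619.4 244.5  61.8   5.5  88.1] [0.0162 0.0398]
[311. 117.] 2258 [0.531  0.1011 0.0324] [509.6 100.3   9.1 215.7  88.7] [0.0201 0.0341]
[250. 216.] 1608 [0.4378 0.1557 0.0266] [430.1 155.8  17.5  97.9  87.7] [0.0239 0.0277]
[171. 227.] 778 [0.4277 0.2335 0.0251] [424.3 234.7  80.9  16.    4.1] [0.0216 0.0266]
[139. 229.] 791 [0.4264 0.266  0.025 ] [422.6 266.4  16.1  76.1  82.8] [0.0213 0.0267]
[249. 284.] 577 [0.3628 0.1578 0.0322] [357.4 159.   77.   11.3  88.3] [0.0249 0.034 ]
```

The spanner is seated at about (0.457, 0.155), within 3 mm of its home position. Screwdriver next.

```bash
python3 -m handwheel '[{"tx":0,"ty":0,"tz":0,"roll":0.074},{"tx":10,"ty":20,"tz":0,"roll":0},{"tx":14,"ty":36,"tz":0,"roll":0},{"tx":14,"ty":36,"tz":0,"roll":0},{"tx":14,"ty":36,"tz":0,"roll":0},{"tx":14,"ty":36,"tz":0,"roll":0},{"tx":14,"ty":36,"tz":0,"roll":0},{"tx":14,"ty":36,"tz":0,"roll":0},{"tx":14,"ty":36,"tz":0,"roll":0},{"tx":14,"ty":36,"tz":0,"roll":0},{"tx":14,"ty":36,"tz":0,"roll":0},{"tx":14,"ty":36,"tz":0,"roll":0}]' 60 && python3 -m handwheel '[{"tx":14,"ty":36,"tz":0,"roll":0},{"tx":14,"ty":36,"tz":0,"roll":0},{"tx":6,"ty":6,"tz":0,"roll":0},{"tx":0,"ty":0,"tz":0,"roll":0},{"tx":0,"ty":0,"tz":0,"roll":0}]' && python3 -c "
from h import *
plan(.6023,-.3207,.006,-6.1);shot('d1')
im,d,c=load('d1')
for c_,s,p in blobs(im,'red',300): P=dep(p,d,*c);r=cv2.minAreaRect((onz(p,*c,.018)[:,:2]*1000).astype(np.float32));print(c_.round(),s[4],np.median(P,0).round(4),np.round(r[0]+r[1]+(r[2],),1))"
```

```text
t: 23.68
tool_pos: [0.5745, -0.2405, 0.1397]
tool_rot: [-3.135, 0.167, 0.006]
contact_force: [1.6, 0.6, -0.3]
opening: 0.0599
grip_force: 0.0
t: 24.1
tool_pos: [0.6002, -0.3195, 0.1401]
tool_rot: [-3.135, 0.167, 0.005]
contact_force: [-0.3, 0.7, -0.7]
opening: 0.0599
grip_force: 0.0
t 24.10 q5 1.08 roll -0.0 shift [  2.2   0.9 134.1] cur [ 0.6002 -0.3195  0.1401] -6.1
[248. 192.] 1431 [ 0.5934 -0.3174  0.022 ] [ 586.  -317.6   23.1   80.    83.1]
```

```bash
python3 -m handwheel '[{"tx":1,"ty":0.7,"tz":20,"roll":0.01},{"tx":0,"ty":0,"tz":38,"roll":0},{"tx":0,"ty":0,"tz":38,"roll":0},{"tx":0,"ty":0,"tz":25,"roll":0},{"tx":0,"ty":0,"tz":12,"roll":0},{"tx":0,"ty":0,"tz":0,"roll":0},{"tx":0,"ty":0,"tz":0,"roll":0}]' && python3 -m handwheel '[{"tx":0,"ty":0,"tz":0,"roll":0},{"tx":0,"ty":0,"tz":0,"roll":0},{"tx":0,"ty":0,"tz":0,"roll":0},{"tx":0,"ty":0,"tz":0,"roll":0},{"tx":0,"ty":0,"tz":0,"roll":0},{"tx":0,"ty":0,"tz":0,"roll":0},{"tx":0,"ty":0,"tz":0,"roll":0},{"tx":0,"ty":0,"tz":0,"roll":0}]' 10 70 && python3 -m handwheel '[{"tx":0,"ty":0,"tz":-20,"roll":-0.03},{"tx":0,"ty":0,"tz":-40,"roll":-0.06},{"tx":0,"ty":0,"tz":-40,"roll":0},{"tx":0,"ty":0,"tz":-10,"roll":0},{"tx":0,"ty":0,"tz":0,"roll":0},{"tx":0,"ty":0,"tz":0,"roll":0}]' && python3 -c "
from h import *
plan(.6187,.1484,.12,-1.7);shot('d2')
im,d,c=load('d2')
T=np.linalg.inv(pose(np.load('d2.npz')))
for c_,s,p in blobs(im,'red',100): P=dep(p,d,*c)@T[:3,:3].T+T[:3,3];print(c_.round(),s,np.median(P,0).round(4),P.min(0).round(4),P.max(0).round(4))
g=cv2.cvtColor(im,cv2.COLOR_RGB2HSV)
for v in range(60,230,10):
    P=dep([(u,v) for u in range(225,275)],d,*c)@T[:3,:3].T+T[:3,3];m=abs(P[:,2])<.03
    if m.any(): print(v,m.sum(),np.median(P[m],0).round(4))"
```

```text
t: 24.73
tool_pos: [0.6022, -0.3201, 0.0096]
tool_rot: [-3.136, 0.181, 0.0]
contact_force: [0.8, 0.3, 0.6]
opening: 0.0601
grip_force: 0.0
t: 25.4
tool_pos: [0.6039, -0.3224, 0.0125]
tool_rot: [3.134, -0.183, 0.006]
contact_force: [0.2, -0.1, 6.2]
opening: 0.0242
grip_force: 72.1
t: 25.9
tool_pos: [0.6024, -0.3214, 0.12]
tool_rot: [3.14, -0.041, 0.002]
contact_force: [-0.6, -0.1, -1.4]
opening: 0.024
grip_force: 71.1
t 25.90 q5 1.00 roll 0.003 shift [   2.4 -470.1    0. ] cur [ 0.6024 -0.3214  0.12  ] -1.5
[249. 279.] [ 227  215   45  130 3616] [-0.012   0.0003 -0.0097] [-0.1782 -0.0237 -0.1415] [0.083  0.0115 0.1219]
60 17 [ 0.095   0.0002 -0.0005]
70 17 [ 0.0909  0.0002 -0.0018]
80 15 [ 0.0867  0.0002 -0.0019]
90 14 [ 0.0825  0.0005 -0.0018]
100 14 [ 0.0782  0.0005 -0.0019]
110 14 [ 0.0738  0.0005 -0.0018]
120 14 [ 0.0694  0.0005 -0.0021]
130 13 [ 0.0648  0.0003 -0.0017]
140 13 [ 0.0601  0.0003 -0.0021]
150 13 [ 0.0553  0.0003 -0.0019]
160 13 [ 0.0504  0.0003 -0.0016]
170 13 [ 0.0454  0.0003 -0.0018]
180 13 [ 0.0404  0.0003 -0.002 ]
190 13 [ 0.0351  0.0003 -0.002 ]
200 13 [ 0.0298  0.0003 -0.002 ]
210 43 [0.0225 0.0003 0.0023]
220 46 [ 0.022   0.0001 -0.0093]
```

```bash
python3 -m handwheel '[{"tx":2.5,"ty":-20,"tz":0,"roll":0.003},{"tx":0,"ty":-38,"tz":0,"roll":0},{"tx":0,"ty":-38,"tz":0,"roll":0},{"tx":0,"ty":-38,"tz":0,"roll":0},{"tx":0,"ty":-38,"tz":0,"roll":0},{"tx":0,"ty":-38,"tz":0,"roll":0},{"tx":0,"ty":-38,"tz":0,"roll":0},{"tx":0,"ty":-38,"tz":0,"roll":0},{"tx":0,"ty":-38,"tz":0,"roll":0},{"tx":0,"ty":-38,"tz":0,"roll":0},{"tx":0,"ty":-38,"tz":0,"roll":0},{"tx":0,"ty":-38,"tz":0,"roll":0}]' && python3 -m handwheel '[{"tx":0,"ty":-32,"tz":0,"roll":0},{"tx":0,"ty":0,"tz":20,"roll":0},{"tx":0,"ty":0,"tz":20,"roll":0},{"tx":0,"ty":0,"tz":0,"roll":0},{"tx":0,"ty":0,"tz":0,"roll":0}]' && python3 -c "
from h import *
plan(.6192,.1489,.0245,-1.7)"
```

```text
t: 26.95
tool_pos: [0.615, 0.1182, 0.1156]
tool_rot: [3.141, -0.046, -0.009]
contact_force: [0.7, 0.1, -0.6]
opening: 0.0238
grip_force: 71.1
t: 27.37
tool_pos: [0.6152, 0.1482, 0.0749]
tool_rot: [3.14, -0.046, -0.013]
contact_force: [-0.0, 0.2, -0.6]
opening: 0.024
grip_force: 71.1
t 27.37 q5 1.72 roll 0.001 shift [ 4.  -0.8 50.4] cur [0.6152 0.1482 0.0749] -1.7
```

```bash
python3 -m handwheel '[{"tx":3,"ty":-0.5,"tz":12,"roll":0},{"tx":0,"ty":0,"tz":20,"roll":0},{"tx":0,"ty":0,"tz":11,"roll":0},{"tx":0,"ty":0,"tz":5,"roll":0},{"tx":0,"ty":0,"tz":3,"roll":0},{"tx":0,"ty":0,"tz":0,"roll":0},{"tx":0,"ty":0,"tz":0,"roll":0}]' && python3 -m handwheel '[{"tx":0,"ty":0,"tz":0,"roll":0},{"tx":0,"ty":0,"tz":0,"roll":0},{"tx":0,"ty":0,"tz":0,"roll":0},{"tx":0,"ty":0,"tz":0,"roll":0},{"tx":0,"ty":0,"tz":-10,"roll":0},{"tx":0,"ty":0,"tz":-30,"roll":0},{"tx":0,"ty":0,"tz":-40,"roll":0},{"tx":-20,"ty":0,"tz":-40,"roll":0},{"tx":-40,"ty":-20,"tz":-40,"roll":0},{"tx":-20,"ty":-20,"tz":-40,"roll":0},{"tx":0,"ty":0,"tz":0,"roll":0},{"tx":0,"ty":0,"tz":0,"roll":0}]' 42 && python3 -c "
from h import *
shot('f');print(ctrl.get_obs()['tool_pos'])
im,d,c=load('f')
for c_,s,p in blobs(im,'red',200): P=dep(p,d,*c);z=np.median(P[:,2])-.002;r=cv2.minAreaRect((onz(p,*c,z)[:,:2]*1000).astype(np.float32));print(c_.round(),s[4],np.median(P,0).round(4),np.round(r[0]+r[1]+(r[2],),1),np.percentile(P[:,2],[5,95]).round(4))
# shaft
for X in np.arange(.64,.73,.01):
    ys=np.arange(.135,.165,.0005);Q=np.c_[0*ys+X,ys,0*ys+.0285];K,E=c;q=(Q-E[:3,3])@E[:3,:3];px=(q[:,:2]/q[:,2:]*[K[0,0],K[1,1]]+[K[0,2],K[1,2]]).round().astype(int)
    if (px<0).any() or (px[:,0]>511).any() or (px[:,1]>383).any(): continue
    P=dep(px,d,*c);m=(P[:,2]>.026)&(P[:,2]<.036);print(X.round(2),m.sum(),P[m].mean(0).round(4) if m.any() else '')
"
```

```text
t: 27.95
tool_pos: [0.622, 0.1488, 0.0289]
tool_rot: [-3.141, 0.046, -0.002]
contact_force: [0.3, 0.2, -1.4]
opening: 0.024
grip_force: 71.1
t: 28.95
tool_pos: [0.5598, 0.1828, 0.212]
tool_rot: [-3.14, 0.043, -0.012]
contact_force: [-0.7, 0.3, -0.0]
opening: 0.042
grip_force: 0.0
[0.55910041 0.18211611 0.20933135]
[145. 134.] 1850 [0.6047 0.2946 0.0327] [568.4 295.3   8.4 317.9  88.7] [0.0269 0.0343]
[326. 119.] 1916 [0.6154 0.0994 0.0322] [585.9  99.9   8.7 272.5  88.7] [0.0207 0.0341]
[193.  90.] 1945 [0.645  0.2305 0.0441] [642.9 239.5  59.6  51.5  88.4] [0.0398 0.0458]
[279. 126.] 1491 [0.6075 0.1508 0.0376] [603.9 150.6  24.8  78.8  89.6] [0.031 0.041]
[273. 260.] 886 [0.4372 0.1562 0.0265] [431.2 156.3  17.9  97.6  87.6] [0.024  0.0279]
[214. 272.] 338 [0.4198 0.2322 0.0252] [422.5 232.1  11.8  75.4  86. ] [0.0222 0.2146]
[247. 311.] 520 [0.3632 0.1915 0.0324] [362.9 188.9 126.6  11.5  88.6] [0.0252 0.0342]
0.64 10 [0.6402 0.15   0.0335]
0.65 14 [0.65   0.1479 0.0298]
0.66 12 [0.6595 0.1476 0.0307]
0.67 14 [0.6699 0.147  0.0296]
0.68 17 [0.68   0.1489 0.0298]
0.69 14 [0.69   0.1462 0.0299]
0.7 16 [0.6997 0.1483 0.0301]
0.71 16 [0.71   0.1459 0.0299]
0.72 10 [0.7197 0.1464 0.0284]
```

All four tools sit at the right heights and within about 5 mm of home, and the gripper never came near the blue tools. Handing in.

```bash
python3 -c "
from station import ctrl
print(ctrl.finish_job())"
```

```text
the job is handed in; nothing more can be done
None
```

I handed the job in at about 29 s with all four red tools lying flat in their own cut-outs, each within about 5 mm of home by the wrist camera (limit 12 mm); I never touched the blue tools, and the hand-in returned no verdict.

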